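# Press the coffee tin's lid home round its rim

### The arm

A 6-joint arm with a two-finger parallel gripper is mounted at the origin on a cart in front of the work surface, level with it; the furniture and walls round the work are solid. World frame = base frame: x ahead of the robot, y to its left, z up, the work surface at z = 0. Lengths are in m, angles in rad, forces in N, time in s.
With the tool pointing down it reaches from about 0.35 to 0.8 m from the base axis. Payload 7.3 kg.
Tool frame: the origin (TCP) lies between the finger pads; the fingertips stand 25 mm ahead of it and the grasp point (between the pads) lies 6 mm ahead of it (r.tip_extent is the distance from the TCP to the fingertips, in m); z points along the fingers, y is the line along which they close (so a half turn about z gives the same grasp; the last joint's range is limited). The gripper opens to 85 mm and grips with 20 to 120 N. Pads are 22 mm wide; open, the fingers measure 114 mm over their backs; the gripper's body (76 mm by 85 mm) begins 54 mm behind the grasp point. The pads swing forward as they close: fully open they stand 13 mm farther back than shut.
Start: joints at [-1.432, 0.342, 1.524, -0, 1.275, -0.146], TCP at [0.148, -0.504, 0.256] pointing down, gripper open.
Joint ranges: [-2.53, 2.53], [-0.77, 2.02], [0.04, 2.7], [-1, 4.14], [0.28, 2.66], [-3.11, 3.11]. Speed limits (rad/s): [2.57, 2.57, 3.14, 3.14, 3.14, 3.14].

### API

Orientations are given as a unit quaternion [x, y, z, w].
In Python, from workcell import r, command_gripper, optics gives the robot as it stands. The module is installed in compiled form; this text tells all that it offers. Calls block until the motion is done:
- r.reach(position, orientation): joint-space move of the TCP to a pose.
- r.move_straight(position, orientation=None, speed=0.15, max_force=None): straight line of the TCP; orientation=None keeps the orientation; speed is the mean speed in m/s. With max_force (N) it stops when the force on the tool has changed by that much, and returns True; else False.
- r.movej(angles): joint-space move.
- command_gripper(opening, force=None): finger opening in m; force is the grip in N (None keeps the last); returns when the fingers have stopped.
- r.hold(seconds).
- r.solve_ik(position, orientation): joint angles nearest the present ones, or None.
- r.read_state(): the state.
- optics.get_image(name): name is "scene" or "top" or "wrist"; returns (picture, depth): 420x560x3 uint8, red, green, blue; 420x560 float32, m along the optical axis (not along the pixel's ray), 0 where there is no reading.
- optics.camera_model(name): a dict with "K" (3x3 intrinsics, pixels), "R" (3x3) and "t" (3): a world point X has camera coordinates R X + t; the wrist camera has in their place "tool_from_camera" (4x4, takes a point from camera to tool coordinates, whose origin is the TCP and whose axes are the flange's). Camera axes: x right, y down, z forward; pixel columns grow to the right and rows downward; lengths in m; the calibration is good to about 2 mm. The wrist camera is an equidistant fisheye: a pixel r from the principal point sees the ray r / f radians off the axis. A picture is of the moment at which its call begins: read the wrist's pose just before it. camera_model takes no time and is no camera call.
A pose or a line that the arm cannot do raises r.PlanningError and nothing moves.
- r.finish_job(): hands the job in; it is judged then, once.
The state is a dict: "time_s": time; "joint_positions": joint angles; "dq": joint speeds; "tau": joint torques, N m; "eef_pos": TCP position; "eef_rot": TCP orientation; "contact_force": force on the tool from outside, world axes, zero at the start; "torque": the same for the moment, N m; "grip_width": finger opening in m; "grip_force": force on a finger pad.
Only numpy, scipy, OpenCV 4.12 (cv2) and the standard library are available. Lean on these libraries where they do the work, as an engineer would, in place of code of your own. Each camera call takes 0.05 s, during which the arm holds its last target. There are 200 camera calls.

### The job

Someone has levered the lid of the round coffee tin up at its lifting tab and left it askew. With the fingers closed, start at the tab and run the fingertips lightly once round the lid's raised rim, clockwise as seen from above, back to the tab, so that the lid is pressed home flush all the way round. Only touch and press: do not press on the thin sunken middle of the lid, do not lift the lid or shove the tin along, leave the things beside it alone, and finish with the hand clear.

Things in the scene. Friction and masses are not known exactly. Their poses are not given: they have to be found in the camera images.
- coffee_tin: Round white painted tin, full, about 1.2 kg, loose on the worktop, 139 mm across and 90 mm high to its mouth. Origin: centre of its foot, z up; its -x axis points to the side where the lid's tab is.
- tin_lid: Round dark steel press-in lid, 140 mm across; its rim is a flat ring, 48 to 70 mm radius, 6 mm thick. A tab 30 mm wide sticks out 20 mm on its -x side. Origin: on its axis at the rim's underside, z up: 90 mm above the tin's foot when home (rim on the tin's mouth, no lower), 2.5 to 8 mm more at the start, tilted up to 0.065 rad, the tab side high. It does not turn about z. Over 35 N dents it.
- lid_middle: The thin sunken middle of the lid, 92 mm across, fixed to it, 3 to 4 mm lower than the top of the rim: not to be pressed. Origin as the lid's.
- rim_tab (a point): Point on top of the lid's raised rim, 59 mm from its axis (middle of the rim), at the tab. The lid moves down and tilts against its seal's friction and stays where it is left: 7 to 9 N lowers the part of the rim pressed while the far part stays; it goes fully home as the rest of the rim is pressed too. 96 mm above the tin's foot when home; starts 1 to 11 mm higher.
- rim_side_a (a point): Point on top of the lid's raised rim, 59 mm from its axis (middle of the rim), a quarter turn from the tab, on the tin's +y side: first after the tab when going clockwise. 96 mm above the tin's foot when home; starts 1 to 11 mm higher.
- rim_side_b (a point): Point on top of the lid's raised rim, 59 mm from its axis (middle of the rim), a quarter turn from the tab, on the tin's -y side: last before the tab when going clockwise. 96 mm above the tin's foot when home; starts 1 to 11 mm higher.
- rim_far (a point): Point on top of the lid's raised rim, 59 mm from its axis (middle of the rim), across from the tab. 96 mm above the tin's foot when home; starts 1 to 11 mm higher.
- scoop: Steel coffee scoop, 43x140x27 mm, lying to the right of the tin; bystander. Origin: under its middle.
- cup: Small green espresso cup with a handle, 65x91x52 mm, to the right; bystander. Origin: under its middle.
- jug: Steel milk jug with a handle, 82x116x98 mm, to the left; bystander. Origin: under its middle.
- brush: Wooden-handled grinder brush, 21x135x19 mm, lying to the left; bystander. Origin: under its middle.
Mind the look-alikes: they are no part of the job. What is shaped like the coffee_tin but brown or turquoise is not meant.

How it is judged:
By the outcome, as a careful person would: the job done as asked, in the order asked, and still so for the second after the job is handed in, with the robot touching nothing.
It also fails if it takes over 59 s, if anything falls off the work surface, if the arm or the gripper's body presses on something with over 40 N, if the wrist force passes 120 N, or if a joint passes its speed limit or range.

## Working session

There is one attempt and no reset: what is moved stays moved. The work goes in short steps, each a Python script; the robot and the scene stay as the last script left them, time stands still between calls to the robot, and variables do not carry over. Pictures are saved under pics/ and viewed, at most 10 in all, crops included, and the job is handed in when it is done.

```bash
mkdir -p pics
python3 - <<'E'
from workcell import r, optics
import numpy as np, cv2
for n in ["scene","top"]:
    p,d=optics.get_image(n); np.savez(f"pics/{n}.npz",p=p,d=d,**{k:np.array(v) for k,v in optics.camera_model(n).items()})
    cv2.imwrite(f"pics/{n}.png",p[:,:,::-1])
s=r.read_state();print(s["time_s"],s["eef_rot"],s["grip_width"],r.tip_extent, s["contact_force"])
E
```

```text
0.1 [ 9.89877661e-01  1.41921547e-01 -2.31300572e-06 -7.01285345e-04] 0.08588139426991098 0.025 [0.03179437 0.52181826 0.67970098]
```

View pics/top.png

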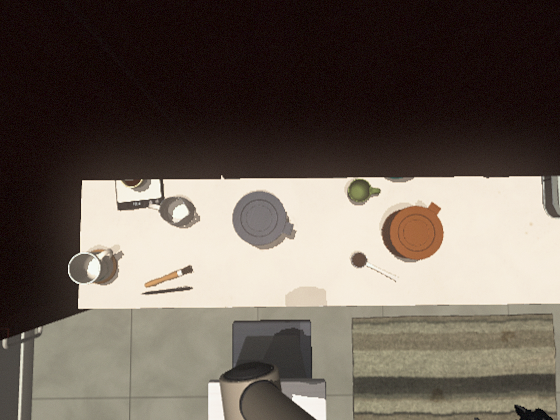

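View pics/scene.png

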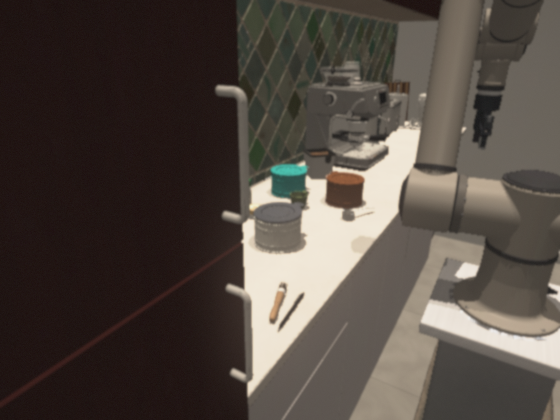

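Candidates (top picture): the dark lid on the white tin at (260,218), with its tab at (290,231); the brown tin at (415,232); the turquoise tin at (400,178), mostly hidden. In the scene view the white tin is at (278,226), brown at (345,190) and turquoise at (289,180). I choose the white one and check it in a close crop.

```bash
cat > h.py <<'E'
import numpy as np, cv2
def load(n):
    z=np.load(f"pics/{n}.npz"); return z
def cloud(z):
    d=z["d"]; v,u=np.mgrid[:d.shape[0],:d.shape[1]]; K=z["K"]
    c=np.dstack([(u-K[0,2])/K[0,0]*d,(v-K[1,2])/K[1,1]*d,d])
    w=(c-z["t"])@z["R"]; w[d==0]=np.nan; return w
E
python3 - <<'E'
from h import *
t=load("top"); w=cloud(t)
for n,u,v in [("lid",260,218),("tab",290,231),("jug",178,211),("cup",358,190),("brown",415,232),("brush",170,275),("bare",320,230),("scoop",359,260),("shelf",260,160),("shelf",260,60),("frontedge",200,303)]: print(n,w[v,u].round(4))
c=cv2.resize(t["p"][175:260,215:310],None,fx=4,fy=4,interpolation=cv2.INTER_CUBIC)
s=cv2.resize(load("scene")["p"][190:260,240:320],None,fx=4,fy=4,interpolation=cv2.INTER_CUBIC)
o=np.zeros((340,720,3),np.uint8);o[:,:380]=c;o[:280,400:]=s
cv2.imwrite("pics/crop.png",o[:,:,::-1])
P=w.reshape(-1,3); C=w[218,260]
m=(np.hypot(*(P-C)[:,:2].T)<.11)&(P[:,2]>.08)&(P[:,2]<.12); Q=P[m]
A=np.c_[Q[:,:2]-C[:2],np.ones(len(Q))]; print(len(Q),np.linalg.lstsq(A,Q[:,2],rcond=None)[0],t["K"][0,0], t["t"])
bins=w[:,:,2]; msk=((bins>.08)&(bins<.13)).astype(np.uint8); msk[:, :215]=0; msk[:,310:]=0
cs,_=cv2.findContours(msk,0,1); c=max(cs,key=cv2.contourArea); print(cv2.minEnclosingCircle(c),cv2.contourArea(c),cv2.boundingRect(c))
o2=cv2.morphologyEx(msk,2,cv2.getStructuringElement(2,(25,25))); cs,_=cv2.findContours(o2,0,1)
for c in cs: print(cv2.minEnclosingCircle(c))
v,u=np.nonzero(o2); print(np.nanmean(w[v,u],0))
v,u=np.nonzero(msk&~o2&1); k=[i for i in range(len(u)) if np.hypot(u[i]-260,v[i]-218)>28]; print(np.nanmean(w[v[k],u[k]],0),len(k))
E
```

```text
lid [0.5877 0.0118 0.0985]
tab [ 0.5534 -0.065   0.1049]
jug [ 0.6154  0.246  -0.0009]
cup [ 0.6687 -0.2591  0.0089]
brown [ 0.5479 -0.388   0.0943]
brush [0.439  0.2619 0.0169]
bare [ 0.5583 -0.152  -0.0048]
scoop [ 0.4743 -0.2565  0.0114]
shelf [ 0.6005 -0.0199  0.8196]
shelf [ 0.6004 -0.0297  1.0436]
frontedge [ 0.3604  0.183  -0.002 ]
2382 [-0.02452788 -0.03384821  0.09925758] 436.8379086007881 [-0.03624498  0.62733415  1.1726989 ]
((262.4230651855469, 219.8076934814453), 31.014755249023438) 2308.0 (232, 192, 62, 54)
((263.5, 230.5), 18.344036102294922)
[0.55772201 0.00294249 0.09988877]
[ 0.56119983 -0.03165055  0.10173945] 88
```

View pics/crop.png

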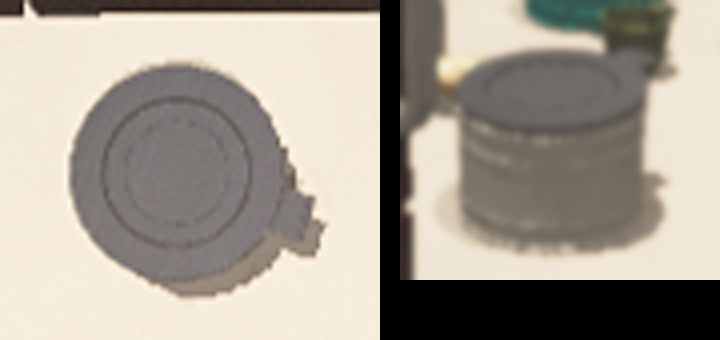

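The crop confirms the choice: a white tin with a dark lid, its centre at about top pixel (259,218) and the tab at about (289.5,227.5), pointing right and toward the robot. I close the fingers and go over it for a near look.

Run:
```python
from workcell import r, optics, command_gripper
import numpy as np, cv2
command_gripper(0.0,30)
r.reach([0.56,0.0,0.30],[1,0,0,0])
s=r.read_state(); p,d=optics.get_image("wrist"); m=optics.camera_model("wrist")
print(s["time_s"],s["eef_pos"],s["eef_rot"],s["joint_positions"],s["contact_force"],s["grip_width"]); print(m)
np.savez("pics/wrist.npz",p=p,d=d,pos=s["eef_pos"],rot=s["eef_rot"],**{k:np.array(v) for k,v in m.items()})
cv2.imwrite("pics/wrist.png",p[:,:,::-1])
```

```text
3.1917 [ 0.55996942 -0.00080051  0.29990845] [ 9.99999864e-01 -5.02241801e-04 -8.56123099e-05  1.08389410e-04] [-1.38168421e-01  3.78402129e-01  1.34830712e+00 -2.41145134e-04
  1.41502326e+00  1.43366982e+00] [-0.67669325  0.18837658 -0.26132862] -0.00015827346370074307
{'K': array([[325.1922621 ,   0.        , 277.44186773],
       [  0.        , 325.1922621 , 207.61161329],
       [  0.        ,   0.        ,   1.        ]]), 'tool_from_camera': array([[ 1.08795405e-03, -9.54025695e-01, -2.99722854e-01,
         7.69641126e-02],
       [ 9.99999399e-01,  9.96650403e-04,  4.57500308e-04,
        -3.36700661e-05],
       [-1.37748147e-04, -2.99723171e-01,  9.54026206e-01,
        -1.17619580e-01],
       [ 0.00000000e+00,  0.00000000e+00,  0.00000000e+00,
         1.00000000e+00]])}
```

View pics/wrist.png

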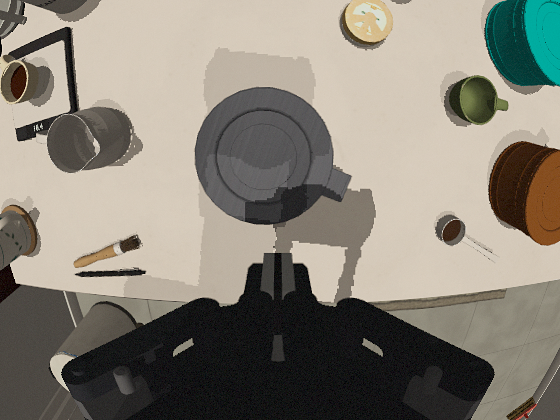

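The wrist view shows the dark lid centred at about (263,155), the sunken middle within it, and the tab at about (340,183). The closed fingertips are at (280,255). I take the lid's circle, plane and tab from depth.

Run:
```python
from h import *
from scipy.spatial.transform import Rotation as Ro
from scipy.optimize import least_squares
z=load("wrist"); d=z["d"]; K=z["K"]; v,u=np.mgrid[:420,:560]
x=(u-K[0,2])/K[0,0]; y=(v-K[1,2])/K[1,1]; th=np.hypot(x,y); k=np.tan(th)/np.maximum(th,1e-9)
c=np.dstack([x*k*d,y*k*d,d]); T=z["tool_from_camera"]
w=(c@T[:3,:3].T+T[:3,3])@Ro.from_quat(z["rot"]).as_matrix().T+z["pos"]; w[d==0]=np.nan
m=((w[...,2]>.085)&(w[...,2]<.125)&(np.hypot(u-263,v-155)<95)&(v<235)).astype(np.uint8)
_,L,st,_=cv2.connectedComponentsWithStats(m); m=L==L[120,263]
P=w[m]; print("n",len(P),"table",np.nanmedian(w[60:100,390:420,2]), np.nanmedian(w[200:230,130:180,2]))
c0=np.array([.587,.01])
e=cv2.findContours(m.astype(np.uint8),0,1)[0][0][:,0]; E=w[e[:,1],e[:,0]]
f=least_squares(lambda q:np.hypot(E[:,0]-q[0],E[:,1]-q[1])-.07,c0,loss='cauchy',f_scale=.001).x; print("centre",f)
f2=least_squares(lambda q:np.hypot(E[:,0]-q[0],E[:,1]-q[1])-q[2],[*c0,.07],loss='cauchy',f_scale=.001).x; print("free r",f2)
R=np.hypot(*(P[:,:2]-f).T); t=P[(R>.076)]; tm=np.median(t[:,:2],0)-f; print("tab",len(t),tm,np.degrees(np.arctan2(tm[1],tm[0])), R.max())
q=P[(R>.050)&(R<.068)]; A=np.c_[q[:,:2]-f,np.ones(len(q))]
g=least_squares(lambda a:A@a-q[:,2],[0,0,.1],loss='soft_l1',f_scale=.001).x; print("plane",g,"resid",np.std(A@g-q[:,2]),"tilt az",np.degrees(np.arctan2(g[1],g[0])))
a=np.arctan2(tm[1],tm[0])
for n,da in [("tab",0),("a",-90),("far",180),("b",90)]:
    h=a+np.radians(da); print(n,(g@[.059*np.cos(h),.059*np.sin(h),1]-.096).round(4))
```

```text
n 15572 table 7.103974969513427e-05 -0.00013175365214290746
centre [0.58880965 0.01332257]
free r [0.58925353 0.0136307  0.06906013]
tab 382 [-0.02802358 -0.07739   ] -109.90575408525467 0.09001190912943315
plane [-0.02397424 -0.03476255  0.10141838] resid 0.0007176920662283835 tilt az -124.59235792867852
tab 0.0078
a 0.0061
far 0.003
b 0.0048
```

```bash
cat >> h.py <<'E'
C=np.array([.5889,.0134]); A0=np.radians(-110); RAD=.0605
def pt(da,tipz): # da: clockwise degrees from tab
    a=A0-np.radians(da); return [C[0]+RAD*np.cos(a),C[1]+RAD*np.sin(a),tipz+.025]
E
python3 - <<'E'
from h import *
from workcell import r
r.reach(pt(0,.135),[1,0,0,0])
r.move_straight(pt(0,.110),speed=.08); r.hold(.2)
b=np.mean([r.read_state()["contact_force"]],0); print("base",b)
def rep(l):
    s=r.read_state(); print(l,round(s["time_s"],2),"tipz",round(s["eef_pos"][2]-.025,4),"F",(s["contact_force"]-b).round(1))
rep("hover")
for z in [.106,.104,.102,.100]:
    h=r.move_straight(pt(0,z),speed=.015,max_force=14); rep((z,h))
    if h: break
E
```

```text
base [ 0.08298483  0.30539551 -0.80020195]
hover 4.55 tipz 0.1106 F [0. 0. 0.]
(0.106, False) 4.97 tipz 0.1058 F [-0.4  0.   0.4]
(0.104, False) 5.25 tipz 0.1041 F [-0.4 -1.4  1.7]
(0.102, False) 5.53 tipz 0.1023 F [-0.3 -1.4  5. ]
(0.1, False) 5.82 tipz 0.1002 F [-0.  -2.7  5.3]
```

Run:
```python
from h import *
from workcell import r
b=np.array([0.08,.31,-.8])
def rep(l):
    s=r.read_state(); print(l,round(s["time_s"],2),"tip",s["eef_pos"][:2].round(4),round(s["eef_pos"][2]-.025,4),"F",(s["contact_force"]-b).round(1)); return s["contact_force"][2]-b[2]
for z in [.098,.097,.096,.0955,.095]:
    h=r.move_straight(pt(0,z),speed=.015,max_force=10); 
    if rep((z,h))>11 or h: break
```

```text
(0.098, False) 6.1 tip [ 0.5683 -0.0438] 0.0981 F [-1.4 -3.2  5.8]
(0.097, False) 6.35 tip [ 0.5683 -0.0438] 0.0975 F [-1.3 -2.9  8.3]
(0.096, False) 6.6 tip [ 0.5683 -0.0438] 0.0967 F [-1.6 -2.4  9.9]
(0.0955, False) 6.85 tip [ 0.5684 -0.0438] 0.0964 F [-2.  -2.6 10.2]
(0.095, False) 7.1 tip [ 0.5683 -0.0438] 0.0959 F [-2.5 -3.7 10.5]
```

```bash
cat > slide.py <<'E'
from h import *
from workcell import r
import sys
b=np.array([0.08,.31,-.8])
def slide(d0,d1,z,step=7.5,FT=11,zmin=.0946):
    n=0; d=d0
    while d<d1-1e-6:
        d+=step
        h=r.move_straight(pt(d,z),speed=.03,max_force=10)
        s=r.read_state(); F=s["contact_force"]-b
        print(d,h,round(s["time_s"],1),"cmd",round(z,4),"tip",round(s["eef_pos"][2]-.025,4),"F",F.round(1))
        if F[2]>25 or np.hypot(*F[:2])>12: print("STOP"); break
        if h: d-=step; z+=.0005; n+=1; 
        else: z=max(zmin,z+np.clip((F[2]-FT)*.00008,-.0008,.0012))
        if n>6: print("many stops"); break
    return d,z
if __name__=="__main__": print(slide(*map(float,sys.argv[1:4])))
E
python3 slide.py 0 45 .0950
```

```text
7.5 False 7.5 cmd 0.095 tip 0.096 F [ 1.8 -2.   8.3]
15.0 False 7.9 cmd 0.0948 tip 0.096 F [ 2.3 -2.   9.6]
22.5 False 8.3 cmd 0.0947 tip 0.0959 F [ 2.2 -2.3  8.6]
30.0 False 8.8 cmd 0.0946 tip 0.0958 F [ 2.2 -2.5  8.9]
37.5 False 9.2 cmd 0.0946 tip 0.0959 F [ 1.9 -2.3 10. ]
45.0 False 9.6 cmd 0.0946 tip 0.0959 F [ 2.  -3.4  9.4]
(45.0, 0.0946)
```

```bash
sed -i 's/zmin=.0946/zmin=.0943/' slide.py; python3 slide.py 45 187.5 .0946
```

```text
52.5 False 10.0 cmd 0.0946 tip 0.0959 F [ 1.4 -3.7 10.7]
60.0 False 10.4 cmd 0.0946 tip 0.0959 F [ 0.2 -4.7 10. ]
67.5 False 10.8 cmd 0.0945 tip 0.0959 F [ 0.8 -5.5 11.4]
75.0 False 11.3 cmd 0.0945 tip 0.0959 F [ 0.7 -7.2 12.7]
82.5 False 11.7 cmd 0.0947 tip 0.0959 F [-1.7 -5.9 12.4]
90.0 False 12.1 cmd 0.0948 tip 0.0958 F [-1.1 -6.2 12.6]
97.5 False 12.5 cmd 0.0949 tip 0.0957 F [-1.  -5.6 10.8]
105.0 False 12.9 cmd 0.0949 tip 0.0957 F [-2.5 -5.  11.7]
112.5 False 13.3 cmd 0.0949 tip 0.0956 F [-5.  -5.3 12.5]
120.0 False 13.8 cmd 0.0951 tip 0.0956 F [-3.6 -4.  11.3]
127.5 False 14.2 cmd 0.0951 tip 0.0956 F [-6.5 -3.9 12.4]
135.0 False 14.6 cmd 0.0952 tip 0.0956 F [-5.4 -3.2 11.9]
142.5 False 15.0 cmd 0.0953 tip 0.0956 F [-5.7 -2.6 11.2]
150.0 False 15.4 cmd 0.0953 tip 0.0957 F [-5.9 -2.1 11.1]
157.5 False 15.8 cmd 0.0953 tip 0.0956 F [-6.5 -1.  10.8]
165.0 False 16.3 cmd 0.0953 tip 0.0957 F [-6.3 -0.4 11.5]
172.5 False 16.7 cmd 0.0953 tip 0.0957 F [-6.   0.7 11.1]
180.0 False 17.1 cmd 0.0953 tip 0.0957 F [-5.   1.3  9.3]
187.5 False 17.5 cmd 0.0952 tip 0.0957 F [-4.8  2.1 11.4]
(187.5, np.float64(0.09524358839180846))
```

```bash
python3 slide.py 187.5 367.5 .0952
```

```text
195.0 False 17.9 cmd 0.0952 tip 0.0957 F [-4.8  2.2  9.4]
202.5 False 18.4 cmd 0.0951 tip 0.0957 F [-3.8  3.4  9.5]
210.0 False 18.8 cmd 0.0949 tip 0.0957 F [-3.4  3.  10.5]
217.5 False 19.2 cmd 0.0949 tip 0.0957 F [-3.1  4.6 10.1]
225.0 False 19.6 cmd 0.0948 tip 0.0957 F [-2.  4. 10.]
232.5 False 20.0 cmd 0.0948 tip 0.0957 F [-0.8  4.1 10.4]
240.0 False 20.4 cmd 0.0947 tip 0.0957 F [-1.9  3.6  9.7]
247.5 False 20.9 cmd 0.0946 tip 0.0957 F [-0.7  3.7 10.1]
255.0 False 21.3 cmd 0.0945 tip 0.0957 F [-0.9  3.7  9.3]
262.5 False 21.7 cmd 0.0944 tip 0.0957 F [-0.5  4.4  9.3]
270.0 False 22.1 cmd 0.0943 tip 0.0957 F [ 0.6  2.8 10. ]
277.5 False 22.5 cmd 0.0943 tip 0.0957 F [1.5 4.  9.6]
285.0 False 22.9 cmd 0.0943 tip 0.0957 F [ 1.1  2.5 10.1]
292.5 False 23.4 cmd 0.0943 tip 0.0957 F [ 1.7  2.5 10.6]
300.0 False 23.8 cmd 0.0943 tip 0.0957 F [ 2.2  1.7 10. ]
307.5 False 24.2 cmd 0.0943 tip 0.0957 F [2.9 1.8 9.5]
315.0 False 24.6 cmd 0.0943 tip 0.0957 F [2.8 1.7 9.2]
322.5 False 25.0 cmd 0.0943 tip 0.0957 F [2.6 0.4 8.5]
330.0 False 25.4 cmd 0.0943 tip 0.0957 F [4.  1.1 8.7]
337.5 False 25.9 cmd 0.0943 tip 0.0957 F [2.2 0.3 8.5]
345.0 False 26.3 cmd 0.0943 tip 0.0957 F [ 2.8 -0.1  8.8]
352.5 False 26.7 cmd 0.0943 tip 0.0957 F [ 3.8 -0.5  8.8]
360.0 False 27.1 cmd 0.0943 tip 0.0957 F [ 3.2 -1.3  8.7]
367.5 False 27.5 cmd 0.0943 tip 0.0957 F [ 3.7 -1.8  9.1]
(367.5, 0.0943)
```

The rim height stayed at 95.7 mm round the second half. I lift off and check from the same viewpoint as before.

Run:
```python
from h import *
from workcell import r, optics
from scipy.spatial.transform import Rotation as Ro
from scipy.optimize import least_squares
r.move_straight(pt(367.5,.135),speed=.06); r.move_straight([.56,0,.30]); r.hold(.2)
s=r.read_state(); p,d=optics.get_image("wrist"); m_=optics.camera_model("wrist"); print(s["time_s"],s["contact_force"])
cv2.imwrite("pics/after.png",p[:,:,::-1])
K=m_["K"]; v,u=np.mgrid[:420,:560]
x=(u-K[0,2])/K[0,0]; y=(v-K[1,2])/K[1,1]; th=np.hypot(x,y); k=np.tan(th)/np.maximum(th,1e-9)
c=np.dstack([x*k*d,y*k*d,d]); T=m_["tool_from_camera"]
w=(c@T[:3,:3].T+T[:3,3])@Ro.from_quat(s["eef_rot"]).as_matrix().T+s["eef_pos"]; w[d==0]=np.nan
m=((w[...,2]>.08)&(w[...,2]<.125)&(np.hypot(u-263,v-155)<95)&(v<235)).astype(np.uint8)
_,L,st,_=cv2.connectedComponentsWithStats(m); m=L==L[120,263]; P=w[m]
e=cv2.findContours(m.astype(np.uint8),0,1)[0][0][:,0]; E=w[e[:,1],e[:,0]]
f=least_squares(lambda q:np.hypot(E[:,0]-q[0],E[:,1]-q[1])-.07,C,loss='cauchy',f_scale=.001).x; print("centre",f)
R=np.hypot(*(P[:,:2]-f).T); q=P[(R>.05)&(R<.068)]; A=np.c_[q[:,:2]-f,np.ones(len(q))]
print("plane",least_squares(lambda a:A@a-q[:,2],[0,0,.1],loss='soft_l1',f_scale=.001).x)
```

```text
29.6667 [0.87531213 0.28294838 0.53371778]
centre [0.5883265  0.01972906]
plane [ 0.0015156  -0.00020134  0.09584633]
```

View pics/after.png

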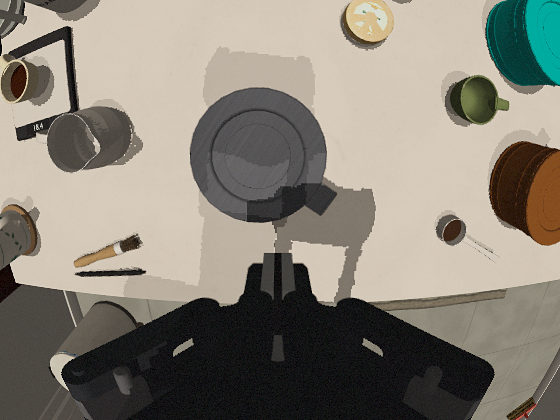

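The lid is level: plane tilt is about 0.0015 rad and rim top is 95.8 mm. The picture shows the tin crept about 6 mm and turned slightly, with the tab now at about (320,198). So my run ended a few degrees short of the tab. I touch down where I stopped and complete the last stretch to the tab, lightly.

Run:
```python
import h
from h import *
from workcell import r, optics
from scipy.spatial.transform import Rotation as Ro
# tab direction now, from pixel centre of the tab (320,198) on plane z=.096
m=optics.camera_model("wrist"); K=m["K"]; s=r.read_state(); T=m["tool_from_camera"]
x,y=(320-K[0,2])/K[0,0],(198-K[1,2])/K[1,1]; t=np.hypot(x,y)
Rw=Ro.from_quat(s["eef_rot"]).as_matrix(); ray=Rw@T[:3,:3]@[x/t*np.sin(t),y/t*np.sin(t),np.cos(t)]; o=Rw@T[:3,3]+s["eef_pos"]
X=o+ray*(.096-o[2])/ray[2]; C2=np.array([.5883,.0197]); a=np.degrees(np.arctan2(*(X[:2]-C2)[::-1])); print("tab",X,a,np.hypot(*(X[:2]-C2)))
h.C=C2; h.RAD=.060; end=-110-a   # clockwise deg from -110
b=None
r.move_straight(pt(end-15,.115),speed=.2); r.move_straight(pt(end-15,.100),speed=.05); r.hold(.15); b=r.read_state()["contact_force"]
print(r.move_straight(pt(end-15,.0951),speed=.015,max_force=9))
for d in np.arange(end-10,end+5.1,5):
    z=.0950; r.move_straight(pt(d,z),speed=.02,max_force=10); s=r.read_state(); print(round(d,1),s["eef_pos"][2]-.025,(s["contact_force"]-b).round(1))
p=s["eef_pos"]; r.move_straight([p[0],p[1],.16],speed=.06); r.move_straight([.5,0,.30],speed=.2); r.hold(.2)
p,d=optics.get_image("wrist"); cv2.imwrite("pics/end.png",p[:,:,::-1]); print(r.read_state()["time_s"])
```

```text
tab [ 0.54615763 -0.04411304  0.096     ] -123.44092300895325 0.07647275971593251
True
3.4 0.095755985604915 [ 2.4 -1.7  5.3]
8.4 0.09575436284821995 [ 3.2 -1.5  5.7]
13.4 0.0957304240922296 [ 2.5 -2.1  6.1]
18.4 0.09573335913007036 [ 2.2 -2.2  5.8]
35.2667
```

View pics/end.png

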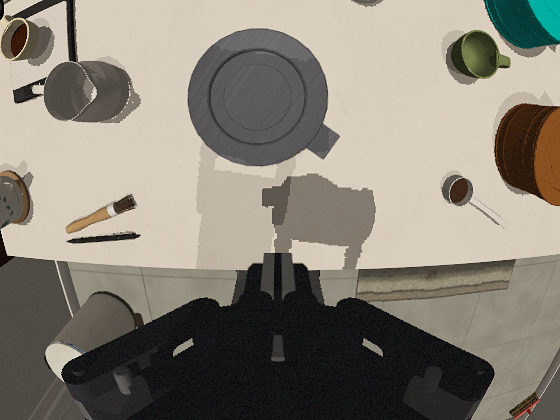

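The lid (258,97) sits level, with the tab at (327,140). The hand is clear and the bystanders are where they were. I hand in.

```bash
python3 -c "
from workcell import r
print(r.finish_job())"
```

```text
the job is handed in; nothing more can be done
None
```

The lid is pressed home flush all round (rim top about 95.8 mm, tilt about 0.0015 rad) and the job is handed in at about 35 s with the hand clear, but the tin crept about 6 mm and turned roughly 13° during the run, so I touched down again at the end to finish the last stretch to the tab.

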